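# Lock the setting die down in the push-push die holder

### The job

Take the steel setting die out of its beech rest, put it shank down into the bore of the grey push-push die holder, and leave it locked down there. The holder's spring plunger is hidden in the bore and nobody knows how it was left: each full push clicks it from up to locked-down or back again, so push straight and gently, only as often as needed, and never load the holder with more than 30 N. With the die down and let go of, push lightly on its top once more to feel that it stays down and does not spring, then leave it locked down, and leave the other things on the bench alone.

Things in the scene. Friction and masses are not known exactly. Their poses are not given: they have to be found in the camera images.
- die_grip (a point): The setting die: turned steel, 66 mm tall, about 180 g, in the beech rest at the start. Head: cylinder 28 mm in diameter, 32 mm tall; below it a shank 16 mm in diameter, 34 mm long, with a tapered foot. This point is on the axis in the head, 52 mm above the foot, 18 mm above the head's underside, 14 mm below the top; z along the axis, up.
- die_top (a point): Centre of the die's flat top. How it feels there, die in the holder, plunger up: it gives from about 3 N and sinks about 1.2 mm per N (7 N: 4 to 5 mm). It clicks 12 mm down (about 13 N), meets a rubber stop at 13 mm (about 15 N, then 5 to 10 N per mm; 17 N is ample) and, let up, returns only to the locked height. Sideways drag while pushing loads the bore threefold.
- bore (a point): Centre of the bore's mouth on the holder's flat top, z up. The bore is vertical, 18.4 mm in diameter, mouth chamfered 2.5 mm: the shank has 1.2 mm to spare all round. The foot rests on the hidden plunger, 17 mm below the mouth when up, 27 mm when locked, give or take 1.5 mm (unknown setting), so the point die_grip stands about 35 (up) or 25 mm (locked) above the mouth.
- holder: Push-push die holder: grey block 70 x 70 mm, 60 mm tall, on a dark flange 110 x 78 mm, bolted down; origin at the centre of its underside, mouth 60 mm above it. Locked, the plunger with the die on it gives less than 1 mm to pushes below 10 N; pushed about 2 mm further down (13 to 14 N) and let up, it springs back up 10 mm. Its start, up or locked, is unknown.
- rest: Beech rest block, 66 x 66 x 30 mm, fixed to the bench; origin at the centre of its underside. A hole 20 mm in diameter and 22 mm deep in its top holds the die's shank loosely, the die's foot 8 mm above the bench.
- cup: Bystander: green enamel cup of brass grommets, 76 mm in diameter, 75 mm tall, loose; origin at the centre of its underside.
- last: Bystander: beech shoe last, about 250 mm long, 93 mm tall at the heel, loose; origin under its middle, x towards the toe.
- plier: Bystander: chrome round-nose plier lying flat, 155 mm long, 14 mm tall, loose; origin near its middle, x towards the jaws.
- mallet: Bystander: black rubber mallet lying on its side, 300 mm long, head 64 mm in diameter, loose; origin near the middle of its length, x towards the head.

How it is judged:
By the outcome, as a careful person would: the job done as asked, in the order asked, and still so for the second after the job is handed in, with the robot touching nothing.
It also fails if it takes over 67 s, if anything falls off the work surface, if the arm or the gripper's body presses on something with over 40 N, if the wrist force passes 120 N, or if a joint passes its speed limit or range.

### The arm

A 7-joint arm with a two-finger parallel gripper is mounted at the origin on the work surface. World frame = base frame: x ahead of the robot, y to its left, z up, the work surface at z = 0. Lengths are in m, angles in rad, forces in N, time in s.
With the tool pointing down it reaches from about 0.35 to 0.9 m from the base axis. Payload 19.9 kg.
Tool frame: the origin (TCP) lies between the finger pads; the fingertips stand 19 mm ahead of it and the grasp point (between the pads) is the TCP; z points along the fingers, y is the direction in which the jaws open and shut (so a half turn about z gives the same grasp; the last joint's range is limited). The gripper opens to 94 mm and grips with 3 to 60 N. Pads are 16 mm wide; open, the fingers measure 119 mm over their backs; the gripper's body (75 mm by 177 mm) begins 78 mm behind the grasp point.
Start: joints at [1.151, 0.417, -0.01, 1.614, 0.005, 1.111, -0.053], TCP at [0.231, -0.581, 0.224] pointing down, gripper open.
Joint ranges: [-2.81, 2.81], [-0.39, 2.02], [-1.27, 1.25], [0.06, 2.57], [-1.19, 4.33], [0.19, 2], [-2.82, 2.82]. Speed limits (rad/s): [1.89, 1.89, 2.39, 2.39, 3.01, 3.01, 3.01].

### API

Orientations are given as a 3x3 rotation matrix whose columns are the frame's x, y, z axes.
In Python, from rig import robot gives the robot as it stands. Calls block until the motion is done:
- robot.move_ptp(position, orientation): joint-space move of the TCP to a pose.
- robot.move_linear(position, velocity=0.15, frame=None, threshold=None): straight line of the TCP; frame=None keeps the orientation; velocity is the mean speed in m/s. With threshold (N) it stops when the force on the tool has changed by that much, and returns True; else False.
- robot.goto_joints(angles): joint-space move.
- robot.gripper_to(opening): finger opening in m; the grip force is fixed at half the most; returns when the fingers have stopped.
- robot.pause(seconds).
- robot.ik(position, orientation): joint angles nearest the present ones, or None.
- robot.get_state(): the state.
- robot.grab_frame(name): name is "scene" or "top" or "wrist"; returns the picture (420x560x3 uint8, red, green, blue); there is no depth.
- robot.camera_info(name): a dict with "fx", "fy", "cx", "cy" (pixels), "rvec" (rotation vector, rad) and "tvec" (3), from world to camera coordinates, as OpenCV has them. Camera axes: x right, y down, z forward; pixel columns grow to the right and rows downward; lengths in m; the calibration is good to about 2 mm. A picture is of the moment at which its call begins: read the wrist's pose just before it. camera_info takes no time and is no camera call; for the wrist camera it gives the pose at the moment of the call.
A pose or a line that the arm cannot do raises robot.PlanningError and nothing moves.
- robot.sign_off(): hands the job in, once; it reports no verdict.
The state is a dict: "time": time; "qpos": joint angles; "joint_vel": joint speeds; "effort": joint torques, N m; "ee_pos": TCP position; "tool_rot": TCP orientation; "force": force on the tool from outside, world axes, zero at the start; "moment": the same for the moment, N m; "opening": finger opening in m.
Only numpy, scipy, OpenCV 4.12 (cv2) and the standard library are available. Lean on these libraries where they do the work, as an engineer would, in place of code of your own. Each camera call takes 0.05 s, during which the arm holds its last target.

## Working session

There is one attempt and no reset: what is moved stays moved. The work goes in short steps, each a Python script; the robot and the scene stay as the last script left them, time stands still between calls to the robot, and variables do not carry over. Pictures are saved under pics/ and viewed, and the job is handed in when it is done.

```bash
ls; mkdir -p pics; python3 - <<'E'
from rig import robot
import cv2
for n in ["scene","top","wrist"]:
    im=robot.grab_frame(n); cv2.imwrite(f"pics/a_{n}.png",im[:,:,::-1])
    print(n,robot.camera_info(n))
s=robot.get_state(); print(s)
E
```

```text
pics
scene {'fx': 504.7574271835395, 'fy': 504.7574271835395, 'cx': 283.3589422097853, 'cy': 205.25799418490882, 'rvec': array([ 1.53991231,  1.92171183, -0.85299849]), 'tvec': array([ 0.13540631, -0.34023119,  1.62019576])}
top {'fx': 491.7842922456916, 'fy': 491.7842922456916, 'cx': 288.3471691322347, 'cy': 219.14341003224905, 'rvec': array([ 2.12333179, -2.14667004,  0.15729046]), 'tvec': array([0.01279264, 0.60653912, 1.29080145])}
wrist {'fx': 360.3436740524965, 'fy': 360.3436740524965, 'cx': 275.2331999703692, 'cy': 208.4695122030867, 'rvec': array([-2.40630364,  1.63435494,  0.2211848 ]), 'tvec': array([-0.62621529, -0.02759951,  0.39080674])}
{'time': 0.15, 'qpos': array([ 1.15148654,  0.41778683, -0.01031897,  1.61401578,  0.00472615,
        1.11071181, -0.05302176]), 'joint_vel': array([ 4.24908203e-04, -1.37827919e-03, -7.44556956e-05, -2.56984400e-03,
       -2.20258026e-03, -3.67819644e-04, -7.49381742e-04]), 'effort': array([ 1.61150394e-03, -8.51523829e+01,  6.39257692e-01, -4.26130378e+01,
       -4.87555086e-02,  1.71835511e-02,  1.65577567e-04]), 'ee_pos': array([ 0.23045093, -0.58067672,  0.2240086 ]), 'tool_rot': array([[ 9.29470342e-01,  3.68896612e-01, -4.16760613e-04],
       [ 3.68896835e-01, -9.29470005e-01,  7.96398070e-04],
       [-9.35779397e-05, -8.93970057e-04, -9.99999596e-01]]), 'force': array([ 0.56430352,  0.81803222, -0.67813974]), 'moment': array([0.05459404, 0.02435179, 0.00911907]), 'opening': 0.09392423419197564}
```

View pics/a_scene.png

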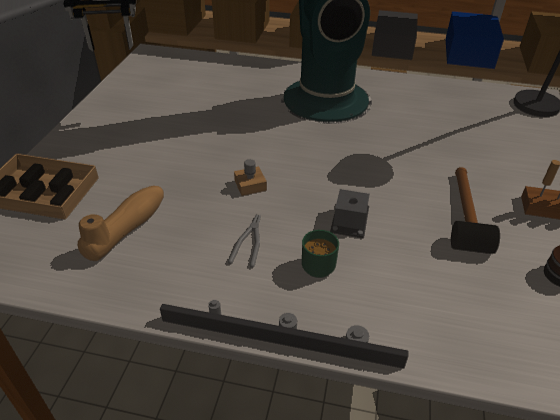

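View pics/a_top.png

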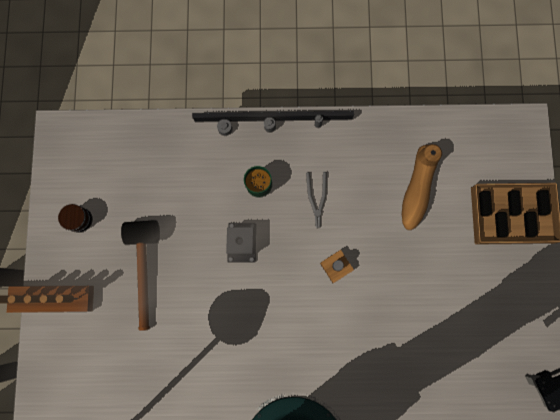

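View pics/a_wrist.png

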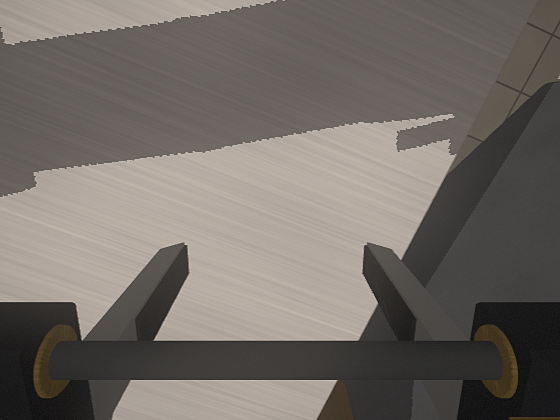

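The top view shows the die in its rest near (338,266), the holder at (240,241), the cup at (258,181) and the plier at (317,200). In the scene view the die is at (250,168) and the holder's mouth at (352,200). I'll zoom in and cast rays.

```bash
cat > h.py <<'E'
import numpy as np, cv2
from rig import robot
def ray(ci,u,v):
    R,_=cv2.Rodrigues(np.array(ci['rvec'])); t=np.array(ci['tvec'])
    d=R.T@np.array([(u-ci['cx'])/ci['fx'],(v-ci['cy'])/ci['fy'],1.]); return -R.T@t,d
def onplane(ci,u,v,z):
    o,d=ray(ci,u,v); return o+d*(z-o[2])/d[2]
def proj(ci,p):
    K=np.array([[ci['fx'],0,ci['cx']],[0,ci['fy'],ci['cy']],[0,0,1.]])
    return cv2.projectPoints(np.array([p],float),np.array(ci['rvec']),np.array(ci['tvec']),K,None)[0].ravel()
E
python3 - <<'E'
from h import *
ct=robot.camera_info("top");cs=robot.camera_info("scene")
t=cv2.imread("pics/a_top.png");s=cv2.imread("pics/a_scene.png")
a=cv2.resize(t[210:290,210:370],None,fx=5,fy=5,interpolation=cv2.INTER_CUBIC)
b=cv2.resize(s[145:245,220:380],None,fx=5,fy=5,interpolation=cv2.INTER_CUBIC)
cv2.imwrite("pics/b_top.png",a);cv2.imwrite("pics/b_scene.png",b)
print(onplane(ct,239,240,.06),onplane(cs,352,201,.06),onplane(ct,338,266,.074),onplane(cs,250,163,.074))
for n,p in dict(cup=(258,181,.07),pl=(318,225,.01),pl2=(310,173,.01),last=(410,223,.03),heel=(432,150,.09)).items(): print(n,onplane(ct,*p))
E
```

```text
[0.54964361 0.13895261 0.06      ] [0.55075096 0.13977026 0.06      ] [ 0.47640805 -0.12318343  0.074     ] [ 0.48260185 -0.1192069   0.074     ]
cup [0.70879456 0.08718048 0.07      ]
pl [ 0.59509461 -0.0761289   0.01      ]
pl2 [ 0.74460072 -0.05633066  0.01      ]
last [ 0.59478987 -0.32782084  0.03      ]
heel [ 0.78343723 -0.38199494  0.09      ]
```

View pics/b_top.png

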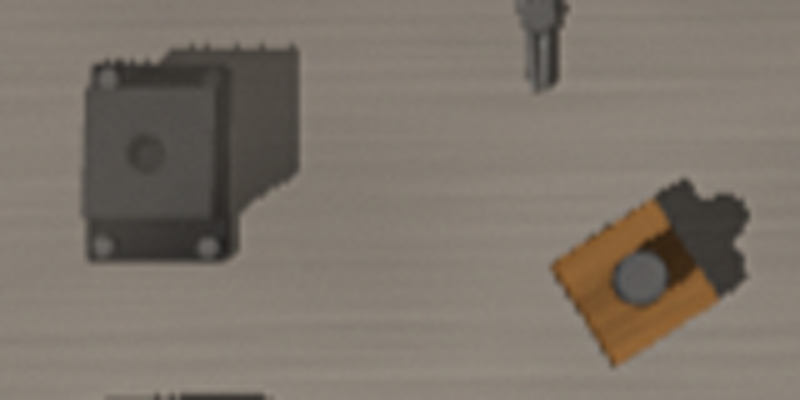

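View pics/b_scene.png

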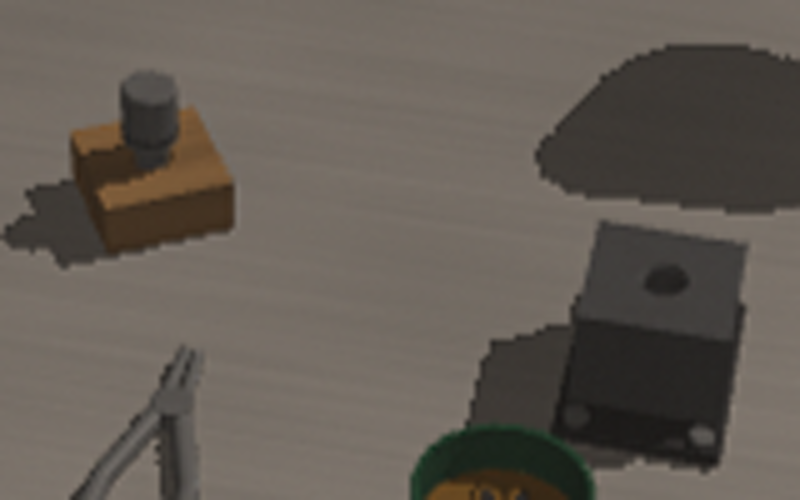

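```bash
python3 - <<'E'
from h import *
np.set_printoptions(precision=4,suppress=True)
s=robot.get_state(); c=robot.camera_info("wrist")
R=s['tool_rot'];p=s['ee_pos']
o,d=ray(c,c['cx'],c['cy'])
print("cam in tool",R.T@(o-p),"axis",R.T@d, "imgx", R.T@(ray(c,c['cx']+c['fx'],c['cy'])[1]-d))
for dz in(0,.019,.1,.15): print(dz,proj(c,p+R@[0,0,dz]))
ct=robot.camera_info("top");cs=robot.camera_info("scene")
def tri(a,b):
    o1,d1=ray(ct,*a);o2,d2=ray(cs,*b)
    k=np.linalg.lstsq(np.c_[d1,-d2],o2-o1,rcond=None)[0]
    A,B=o1+k[0]*d1,o2+k[1]*d2; return (A+B)/2,A-B
print(tri((338,265.6),(250,162.2)),tri((239.2,240.6),(353.2,200.8)))
for yaw in (0,90,180,270):
    a=np.radians(yaw); x=np.array([np.cos(a),np.sin(a),0]);z=np.array([0,0,-1.]);M=np.c_[x,np.cross(z,x),z]
    for q in([.478,-.122,.2],[.478,-.122,.06],[.55,.139,.2],[.55,.139,.09]): print(yaw,q,robot.ik(np.array(q),M))
E
```

```text
cam in tool [ 0.0778  0.0009 -0.1607] axis [-0.2673  0.0019  0.9636] imgx [-0.0001  1.     -0.002 ]
0 [272.7094 274.2265]
0.019 [272.8765 258.5809]
0.1 [273.3365 215.5131]
0.15 [273.5085 199.4102]
(array([ 0.4773, -0.1221,  0.0723]), array([ 0.0005, -0.0026,  0.0003])) (array([0.548 , 0.1405, 0.0585]), array([ 0.0004, -0.0038, -0.0004]))
0 [0.478, -0.122, 0.2] [ 0.465   0.2244 -0.3153  1.9517  0.0833  0.9778 -1.4603]
0 [0.478, -0.122, 0.06] [ 0.4012  0.4344 -0.2544  2.0557  0.1711  0.671  -1.5357]
0 [0.55, 0.139, 0.2] [ 0.2965  0.4399 -0.767   1.766   0.3427  1.0744 -2.1598]
0 [0.55, 0.139, 0.09] [ 0.1615  0.5522 -0.5965  1.8523  0.3998  0.8588 -2.2029]
90 [0.478, -0.122, 0.2] [ 0.6578  0.2479 -0.5384  1.9458  0.1513  0.9872  0.0492]
90 [0.478, -0.122, 0.06] [ 0.604   0.4695 -0.4996  2.0491  0.3419  0.7028 -0.1141]
90 [0.55, 0.139, 0.2] [ 0.3436  0.4606 -0.8344  1.7646  0.3813  1.0866 -0.6203]
90 [0.55, 0.139, 0.09] [ 0.2867  0.6065 -0.7713  1.8483  0.5299  0.9044 -0.7347]
180 [0.478, -0.122, 0.2] [ 0.8082  0.2778 -0.718   1.9415  0.2162  0.9993  1.5621]
180 [0.478, -0.122, 0.06] [ 0.7073  0.4992 -0.628   2.0459  0.4361  0.7286  1.3759]
180 [0.55, 0.139, 0.2] [ 0.4609  0.5322 -1.0162  1.7614  0.4969  1.1312  0.8574]
180 [0.55, 0.139, 0.09] [ 0.319   0.6248 -0.8187  1.8474  0.5667  0.9199  0.8076]
270 [0.478, -0.122, 0.2] [-0.7075  0.3671  1.091   1.9853 -0.3842  1.0151 -2.5768]
270 [0.478, -0.122, 0.06] [-0.6375  0.7197  1.0813  2.087  -0.8598  0.8753 -2.1851]
270 [0.55, 0.139, 0.2] [ 0.4997  0.5655 -1.0833  1.7604  0.5445  1.1531  2.3904]
270 [0.55, 0.139, 0.09] [ 0.4832  0.7646 -1.0869  1.8427  0.7888  1.0425  2.2138]
```

```bash
cat >> h.py <<'E'
np.set_printoptions(precision=4,suppress=True)
def yaw(deg):
    a=np.radians(deg); x=np.array([np.cos(a),np.sin(a),0]);z=np.array([0,0,-1.]);return np.c_[x,np.cross(z,x),z]
def st(): 
    s=robot.get_state(); print("t",round(s['time'],2),"p",s['ee_pos'],"F",s['force'],"op",round(s['opening'],4)); return s
import pickle
def wpic(name):
    c=robot.camera_info("wrist"); im=robot.grab_frame("wrist"); cv2.imwrite(f"pics/{name}.png",im[:,:,::-1]); pickle.dump(c,open(f"pics/{name}.pkl","wb")); return c
E
python3 - <<'E'
from h import *
robot.move_ptp(np.array([.478,-.121,.15]),yaw(90)); st()
wpic("c_die")
E
```

```text
t 2.06 p [ 0.478  -0.1222  0.15  ] F [-0.2376  0.5078  0.1333] op 0.0939
```

View pics/c_die.png

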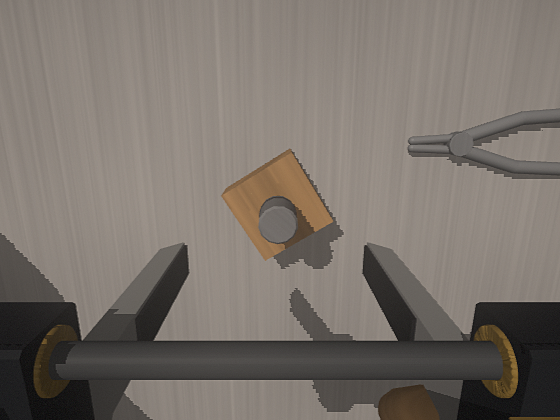

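The die's top disc is at about (278,224), with the rest around (278,205). The plier is clear at upper right. I'll refine the die top.

```bash
python3 - <<'E'
from h import *
im=cv2.imread("pics/c_die.png");c=pickle.load(open("pics/c_die.pkl","rb"))
cr=im[185:255,240:320]
cv2.imwrite("pics/c_crop.png",cv2.resize(cr,None,fx=8,fy=8,interpolation=cv2.INTER_NEAREST))
hsv=cv2.cvtColor(im,cv2.COLOR_BGR2HSV)
for v in range(196,252,3): print(v,[int(x) for x in im[v,255:301:3].mean(1)],)
print(hsv[225,278],hsv[202,278])
m=((hsv[...,1]<45)).astype(np.uint8)*255
m[:185]=0;m[255:]=0;m[:,:240]=0;m[:,320:]=0
print(onplane(c,277.5,224,.074))
E
```

```text
196 [110, 115, 112, 110, 107, 106, 91, 78, 77, 84, 111, 113, 113, 116, 118, 121]
199 [114, 112, 114, 113, 86, 73, 93, 90, 88, 86, 69, 83, 115, 114, 116, 117]
202 [111, 111, 114, 69, 94, 91, 89, 88, 84, 81, 79, 74, 77, 114, 117, 117]
205 [108, 111, 106, 93, 92, 89, 86, 81, 82, 79, 76, 70, 66, 74, 115, 117]
208 [109, 111, 79, 93, 87, 123, 118, 119, 114, 112, 116, 67, 65, 61, 66, 117]
211 [113, 105, 89, 112, 120, 107, 106, 106, 110, 108, 110, 106, 106, 61, 71, 67]
214 [117, 108, 94, 120, 107, 109, 110, 106, 107, 111, 106, 108, 102, 74, 73, 67]
217 [120, 110, 119, 108, 110, 108, 107, 108, 105, 107, 109, 106, 109, 90, 66, 68]
220 [118, 117, 112, 109, 111, 109, 110, 109, 107, 107, 106, 107, 109, 107, 80, 69]
223 [114, 112, 111, 110, 109, 112, 109, 109, 107, 108, 108, 105, 106, 110, 78, 69]
226 [114, 108, 110, 111, 110, 109, 110, 106, 108, 108, 109, 107, 104, 109, 77, 68]
229 [116, 113, 107, 109, 111, 111, 108, 110, 108, 108, 106, 109, 108, 104, 69, 67]
232 [118, 116, 99, 107, 108, 111, 112, 110, 108, 108, 111, 107, 106, 94, 66, 67]
235 [119, 114, 96, 114, 108, 109, 111, 109, 110, 110, 108, 109, 111, 68, 68, 69]
238 [120, 118, 117, 103, 115, 107, 107, 110, 111, 108, 109, 111, 66, 69, 67, 68]
241 [117, 119, 115, 115, 116, 84, 103, 111, 113, 113, 82, 70, 72, 71, 68, 88]
244 [115, 117, 118, 115, 113, 121, 121, 115, 111, 116, 70, 73, 69, 83, 84, 87]
247 [139, 114, 120, 117, 113, 117, 117, 117, 111, 106, 64, 82, 85, 85, 83, 86]
250 [143, 119, 117, 119, 115, 112, 120, 117, 115, 109, 85, 86, 85, 83, 85, 86]
[ 13  20 113] [14 31 90]
[ 0.4801 -0.1225  0.074 ]
```

View pics/c_crop.png

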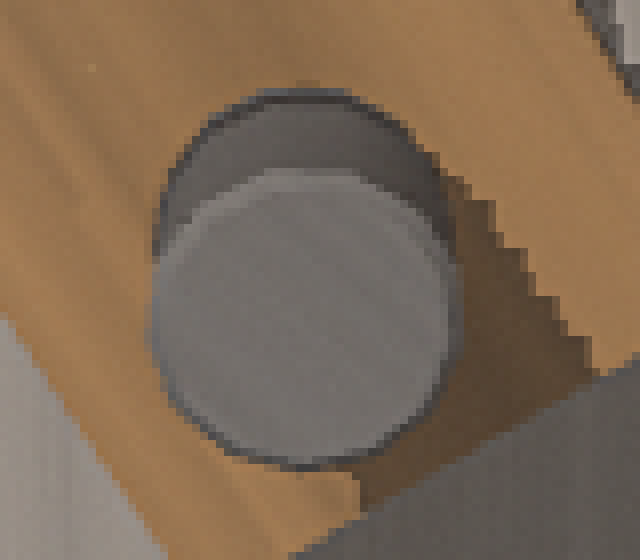

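```bash
python3 - <<'E'
from h import *
c=pickle.load(open("pics/c_die.pkl","rb")); print("die",onplane(c,277.8,224.4,.074))
robot.move_ptp(np.array([.549,.140,.136]),yaw(270)); st()
wpic("d_b270")
robot.move_ptp(np.array([.549,.140,.136]),yaw(90)); st()
wpic("d_b90")
cr=[cv2.imread(f"pics/d_b{k}.png") for k in(90,270)]
cv2.imwrite("pics/d_both.png",cv2.resize(np.hstack(cr),None,fx=.7,fy=.7))
E
```

```text
die [ 0.4803 -0.1228  0.074 ]
t 4.16 p [0.549  0.1396 0.1359] F [-0.22    0.6778  0.4939] op 0.0941
t 4.46 p [0.549  0.1399 0.136 ] F [ 0.5886 -0.4056 -0.593 ] op 0.0939
```

View pics/d_both.png

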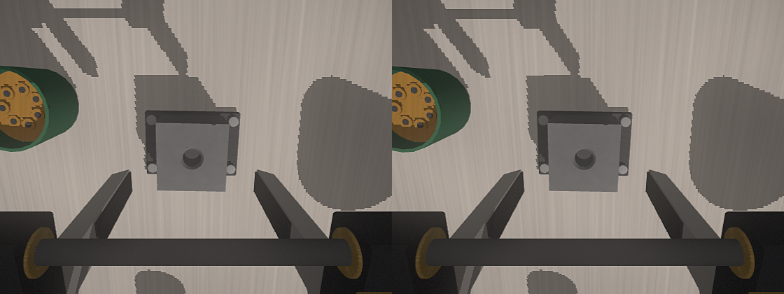

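```bash
python3 - <<'E'
from h import *
q=robot.ik(np.array([.549,.140,.136]),yaw(270)); print(q)
robot.goto_joints(q); s=st(); print(s['tool_rot'])
wpic("d_c270")
for k in("b90","c270"):
    im=cv2.imread(f"pics/d_{k}.png")
    cv2.imwrite(f"pics/d_{k}_z.png",cv2.resize(im[170:290,210:340],None,fx=5,fy=5,interpolation=cv2.INTER_NEAREST))
E
```

```text
[ 0.4878  0.6733 -1.0851  1.8164  0.676   1.0788  2.2903]
t 4.76 p [0.549 0.14  0.136] F [-0.41    0.4518  0.0028] op 0.094
[[-0.     -1.      0.0001]
 [-1.      0.      0.    ]
 [-0.     -0.0001 -1.    ]]
```

View pics/d_b90_z.png

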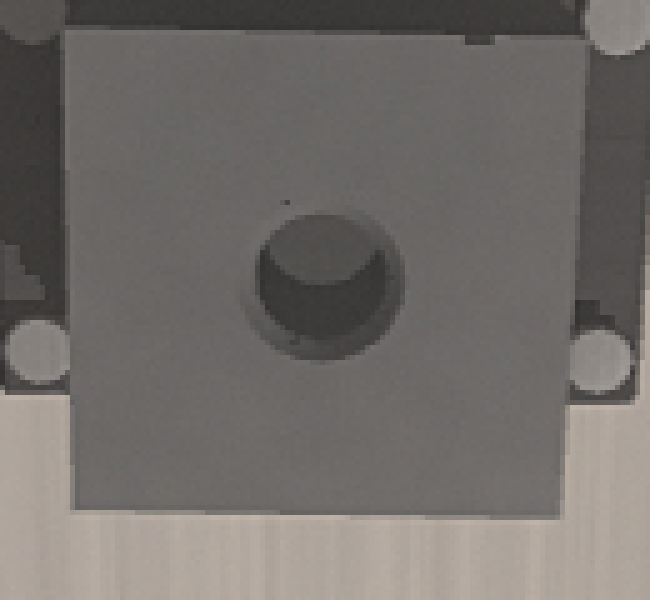

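View pics/d_c270_z.png

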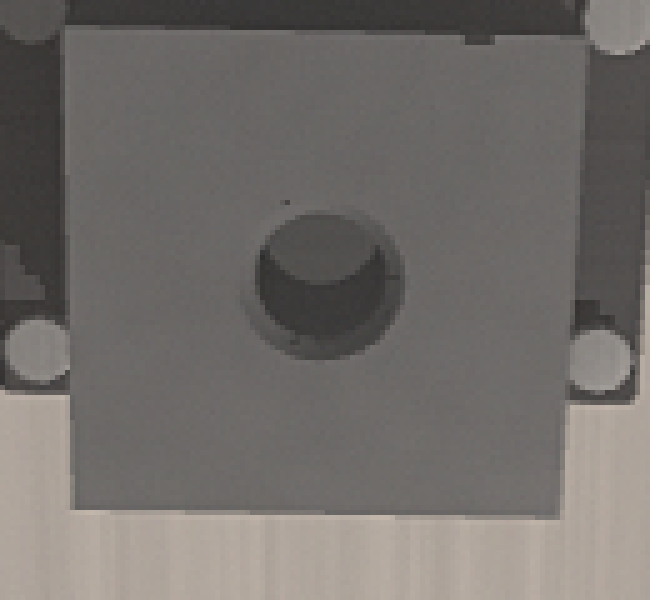

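The picture claimed as yaw 90 was really taken at yaw 270: move_ptp treats the half turn as the same pose. Both show the mouth at about (274,226), with a plunger disc visible inside. I'll take the true yaw 90 view and estimate the plunger depth.

```bash
python3 - <<'E'
from h import *
c=pickle.load(open("pics/d_c270.pkl","rb"))
b0=onplane(c,210+322/5-.5,170+283/5-.5,.06); print(b0)
for d in(0,2.5,15.5,17,18.5,25.5,27,28.5):
    r=.0117 if d==0 else .0092
    p=b0+[0,r,-d/1e3]; q=b0+[0,-r,-d/1e3]  # -xtool = +y
    f=lambda u:((u-[210,170])+.5)*5
    print(d,f(proj(c,p)),f(proj(c,q)))
robot.goto_joints(robot.ik(np.array([.549,.140,.136]),yaw(90))); s=st(); print(s['tool_rot'][:,0])
wpic("d_c90")
im=cv2.imread(f"pics/d_c90.png")
cv2.imwrite(f"pics/d_c90_z.png",cv2.resize(im[170:290,210:340],None,fx=5,fy=5,interpolation=cv2.INTER_NEAREST))
E
```

```text
[0.5505 0.1392 0.06  ]
0 [322.0947 362.5625] [321.903  201.4242]
2.5 [322.154  339.5763] [322.0063 213.9831]
15.5 [322.5436 309.386 ] [322.4103 189.2501]
17 [322.5862 306.0844] [322.4544 186.5481]
18.5 [322.6284 302.8182] [322.4981 183.8757]
25.5 [322.8192 288.029 ] [322.6956 171.7814]
27 [322.8589 284.9535] [322.7367 169.2677]
28.5 [322.8982 281.9099] [322.7773 166.7805]
t 5.06 p [0.549 0.14  0.136] F [0.8856 0.4017 0.5485] op 0.0943
[ 0. -1.  0.]
```

View pics/d_c90_z.png

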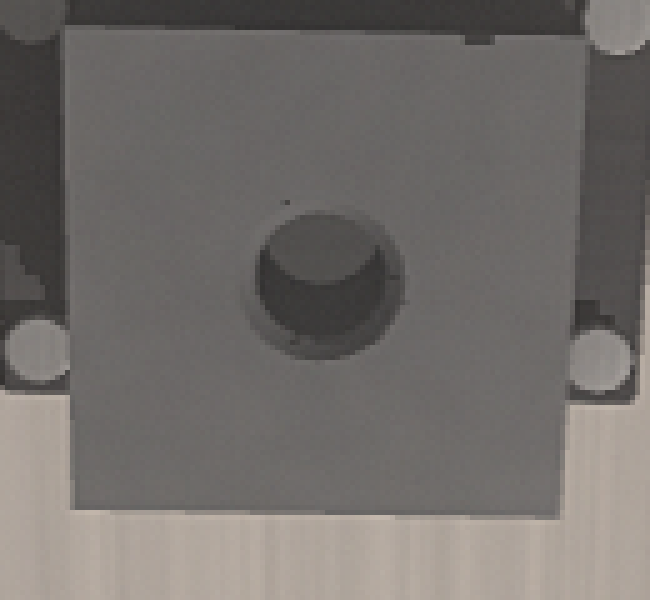

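The yaw did not change again. The plunger edge at row 287 fits a depth of about 26 mm, so it looks locked, to be confirmed by feel. I'll turn joint 7 directly.

```bash
python3 - <<'E'
from h import *
q=np.array(robot.get_state()['qpos']); q[6]-=np.pi
robot.goto_joints(q); s=st(); print(s['tool_rot'][:,0],s['qpos'])
c=wpic("e_90")
im=cv2.imread(f"pics/e_90.png")
cv2.imwrite(f"pics/e_90_z.png",cv2.resize(im[170:290,210:340],None,fx=5,fy=5,interpolation=cv2.INTER_NEAREST))
E
```

```text
t 7.87 p [0.549 0.14  0.136] F [ 0.632  -0.1205 -0.4027] op 0.0937
[-0.0005  1.      0.    ] [ 0.4878  0.6733 -1.0851  1.8164  0.676   1.0787 -0.8508]
```

View pics/e_90_z.png

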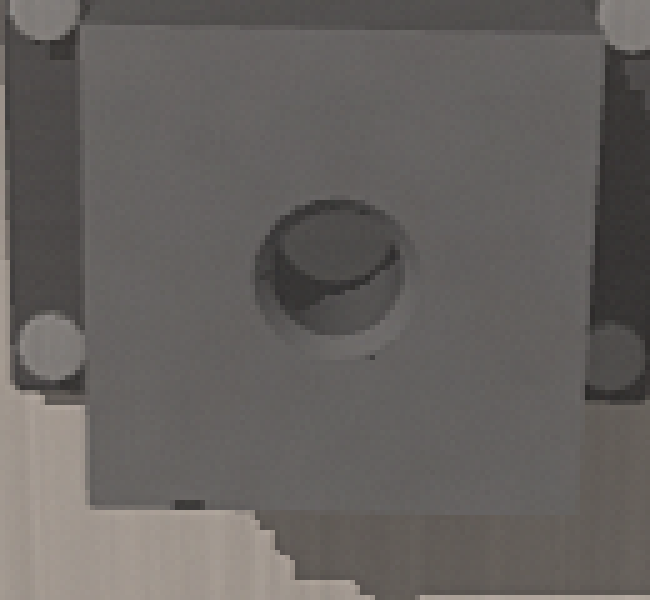

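```bash
python3 - <<'E'
from h import *
D={"e_90":(((82,25),(607,34),(580,515),(90,509)),(338,278.5)),"d_c270":(((65,27),(590,36),(560,517),(75,511)),(322.5,281.5))}
out=[]
for k,(cn,ce) in D.items():
    c=pickle.load(open(f"pics/{k}.pkl","rb"))
    f=lambda p,z=.06:onplane(c,210+p[0]/5-.5,170+p[1]/5-.5,z)
    P=np.array([f(p) for p in cn]); print(k,"corner mean",P.mean(0),"sides",np.linalg.norm(P-np.roll(P,1,0),axis=1),"circle",f(ce)); out.append((P.mean(0)+f(ce))/2)
print(np.mean(out,0), (out[0]-out[1])/2)
# 90deg bias
c=pickle.load(open("pics/c_die.pkl","rb")); print("die raw",onplane(c,277.8,224.4,.074))
E
```

```text
e_90 corner mean [0.5511 0.1386 0.06  ] sides [0.0702 0.0698 0.07   0.0703] circle [0.5508 0.1388 0.06  ]
d_c270 corner mean [0.5504 0.139  0.06  ] sides [0.0701 0.0698 0.0698 0.0695] circle [0.5504 0.1389 0.06  ]
[0.5507 0.1389 0.06  ] [ 0.0003 -0.0001 -0.    ]
die raw [ 0.4803 -0.1228  0.074 ]
```

```bash
python3 - <<'E'
from h import *
robot.move_linear(np.array([.5507,.1389,.19]),velocity=.2)
robot.move_ptp(np.array([.4801,-.1227,.15]),yaw(90)); s=st(); print(s['tool_rot'][:,0])
robot.move_linear(np.array([.4801,-.1227,.062]),velocity=.08,threshold=6); st()
robot.gripper_to(0.02); st()
robot.move_linear(np.array([.4801,-.1227,.175]),velocity=.1); st()
robot.move_ptp(np.array([.5507,.1389,.15]),yaw(90)); s=st(); print(s['tool_rot'][:,0])
wpic("f_held")
E
```

```text
t 9.4 p [ 0.4806 -0.1216  0.1501] F [ 0.4864 -0.2812  0.6667] op 0.0941
[-0.0013  1.      0.0005]
t 10.65 p [ 0.4803 -0.1228  0.0624] F [-0.7283  1.1413  0.8122] op 0.0941
t 11.68 p [ 0.4801 -0.1227  0.062 ] F [0.1329 0.0929 0.2482] op 0.0272
t 12.97 p [ 0.4798 -0.1227  0.1745] F [ 0.1476 -0.8431 -1.5208] op 0.0272
t 14.03 p [0.5509 0.1375 0.1498] F [-0.6175 -0.4788 -2.1545] op 0.0272
[ 0.0014  1.     -0.0007]
```

View pics/f_held.png

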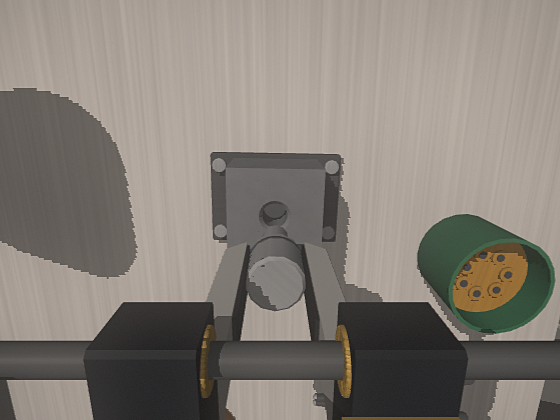

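The die is held between the fingers, its top at about (275,283) and the bore at (274,213). I'll check the die's position in the tool.

```bash
python3 - <<'E'
from h import *
im=cv2.imread("pics/f_held.png")
cv2.imwrite("pics/f_z.png",cv2.resize(im[200:330,210:340],None,fx=4.5,fy=4.5,interpolation=cv2.INTER_NEAREST))
E
```

```text
(no output)
```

View pics/f_z.png

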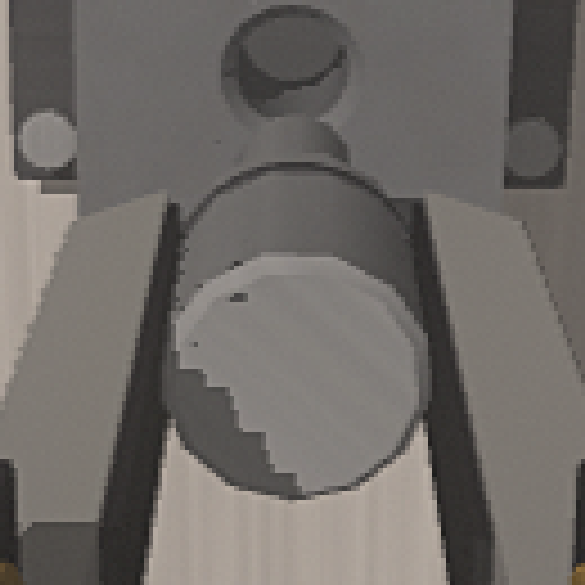

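```bash
python3 - <<'E'
from h import *
c=pickle.load(open("pics/f_held.pkl","rb"))
s=st(); p=np.array([.5509,.1375,.1498])
t=onplane(c,275.4,282.8,p[2]+.012); print("top-TCP",(t-p)*1e3, "radius chk px/.014", proj(c,t+[.014,0,0])-proj(c,t))
f=lambda u:((u-[210,200])+.5)*4.5
b=t-[0,0,.066]
for nm,z,r in(("foot",0,.006),("shank",.004,.008),("under",.034,.014)):
    for dy in(r,-r): print(nm,f(proj(c,b+[0,dy,z])))
    print(nm,f(proj(c,b+[r,0,z])),f(proj(c,b+[-r,0,z])))
E
```

```text
t 14.07 p [0.551  0.1371 0.1499] F [-0.3621 -0.6764 -1.4396] op 0.0273
top-TCP [ 0.503   0.3583 12.    ] radius chk px/.014 [30.8016 -0.0478]
foot [296.019  113.5955]
foot [296.1369 194.3951]
foot [338.8758 154.2176] [253.2807 154.3487]
shank [296.0188 108.8489]
shank [296.1784 218.2537]
shank [354.1459 163.9909] [238.0522 164.1688]
under [296.123  139.5102]
under [296.4366 356.1174]
under [412.9429 249.7371] [179.6203 250.0966]
```

```bash
python3 - <<'E'
from h import *
def pr(c,b,zt):
    for nm,z,r in(("top",.066,.014),("under",.034,.014),("shank",.004,.008)):
        P=[proj(c,b+[r*np.sin(a),r*np.cos(a),z]) for a in np.linspace(0,2*np.pi,73)]
        P=np.array(P); print(nm,"cols",P[:,0].min(),P[:,0].max(),"rows",P[:,1].min(),P[:,1].max())
c=pickle.load(open("pics/c_die.pkl","rb"))
print("pick; obs top cols 258.25-297.25 rows 205.5-243.25; under row min 195.5")
pr(c,np.array([.4803,-.1228,.008]),0)
c=pickle.load(open("pics/f_held.pkl","rb"))
print("held; obs top cols 246.2-304.6 rows 255.5-310.2; under row min 236.2; foot min 225.7")
R,_=cv2.Rodrigues(c['rvec']); print("cam pos",-R.T@c['tvec'])
for dz in(-.008,-.004,0,.004): print(dz); pr(c,np.array([.5514,.1379,.0958+dz]),0)
E
```

```text
pick; obs top cols 258.25-297.25 rows 205.5-243.25; under row min 195.5
top cols 257.5483209781608 298.08959296859393 rows 204.81777651218928 243.38488511544847
under cols 259.4556906870551 295.53015289179774 rows 193.96187218209553 228.62525591412793
shank cols 267.90452608415177 286.58857129767046 rows 192.6925174942844 210.77928664257374
held; obs top cols 246.2-304.6 rows 255.5-310.2; under row min 236.2; foot min 225.7
cam pos [0.5514 0.2146 0.3104]
-0.008
top cols 245.95601510787242 304.79658577919815 rows 247.3726661144164 301.13043743890637
under cols 250.3838972578576 300.26181291767006 rows 225.65608457040665 272.1719983339275
shank cols 262.81572181847565 287.75590604237374 rows 219.71685754631477 243.30109080781267
-0.004
top cols 245.2880685487347 305.4806538573246 rows 250.66155439992428 305.48230954668327
under cols 249.90561363812188 300.75164412229617 rows 227.99467467293314 275.3091783011782
shank cols 262.608854189721 287.9716054232809 rows 221.63700942389875 245.58094210641838
0
top cols 244.58870407314055 306.196897321933 rows 254.10879223480262 310.0342598576866
under cols 249.40839563112698 301.26086644077947 rows 230.427677738537 278.56818645214287
shank cols 262.3948556952627 288.19474002589004 rows 223.62399562754703 247.93862892322846
0.004
top cols 243.85565160618273 306.94764091680076 rows 257.7260977582409 314.8004109705752
under cols 248.89109616415706 301.7906545889483 rows 232.9609289801755 281.95625985943576
shank cols 262.17335116026186 288.4257010337569 rows 225.6813673935087 250.37820651096735
```

```bash
python3 - <<'E'
from h import *
xy=[.5506,.1387]
robot.move_linear(np.array(xy+[.120]),velocity=.04,frame=yaw(90)); s=st(); print(s['tool_rot'][:,2])
r=robot.move_linear(np.array(xy+[.080]),velocity=.012,threshold=3); print(r); s=st()
robot.pause(.2); st()
wpic("g_in")
im=robot.grab_frame("scene"); cv2.imwrite("pics/g_scene.png",cv2.resize(im[130:240,280:420,::-1],None,fx=5,fy=5))
E
```

```text
t 14.97 p [0.5507 0.1388 0.1201] F [-1.3808 -0.7762 -2.212 ] op 0.0274
[ 0.0002  0.0001 -1.    ]
True
t 17.34 p [0.5506 0.1387 0.0873] F [ 0.1159 -0.8627  4.7307] op 0.0273
t 17.54 p [0.5506 0.1386 0.0873] F [1.3467 0.5521 5.2538] op 0.0275
```

View pics/g_in.png

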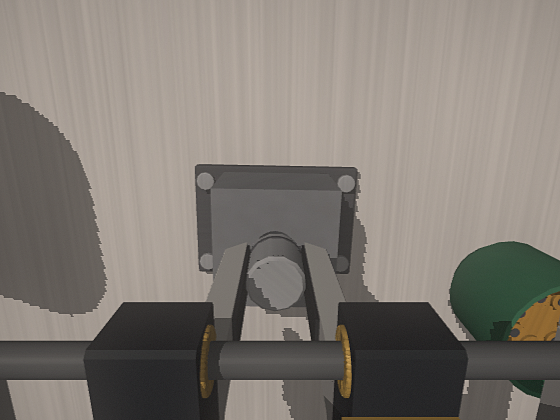

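View pics/g_scene.png

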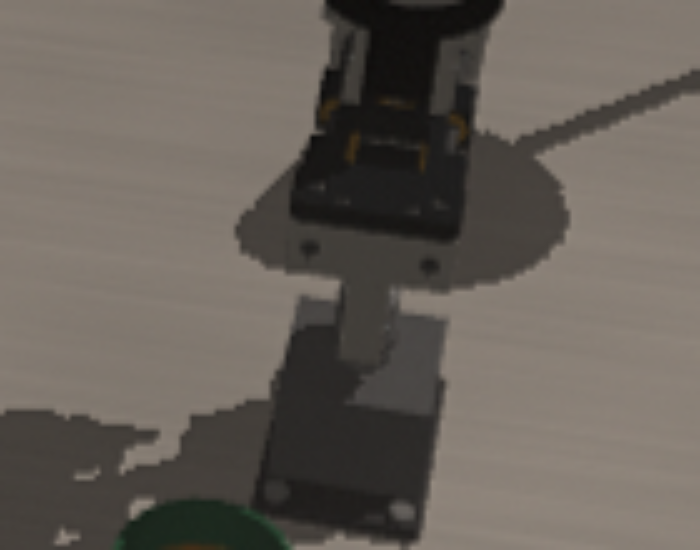

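Contact came at TCP z 0.0873, which puts the foot 26.7 mm below the mouth. The plunger was therefore left locked, matching the sight estimate of about 26 mm, and no clicking push is needed. I'll unload it, release, then feel the top lightly with closed fingers.

```bash
python3 - <<'E'
from h import *
xy=[.5506,.1387]
robot.move_linear(np.array(xy+[.0868+.0005]),velocity=.01); s=st()
robot.gripper_to(.06); st()
robot.move_linear(np.array(xy+[.15]),velocity=.08); s=st()
wpic("h_rel")
im=robot.grab_frame("scene"); cv2.imwrite("pics/h_scene.png",cv2.resize(im[130:240,280:420,::-1],None,fx=5,fy=5))
E
```

```text
t 17.89 p [0.5507 0.1387 0.0873] F [ 1.3442 -1.1281  3.6978] op 0.0271
t 18.57 p [0.5506 0.1387 0.0873] F [-0.1354 -0.0506 -0.165 ] op 0.0599
t 19.51 p [0.5504 0.1385 0.1496] F [-0.0439  0.8295 -0.8216] op 0.0602
```

View pics/h_rel.png

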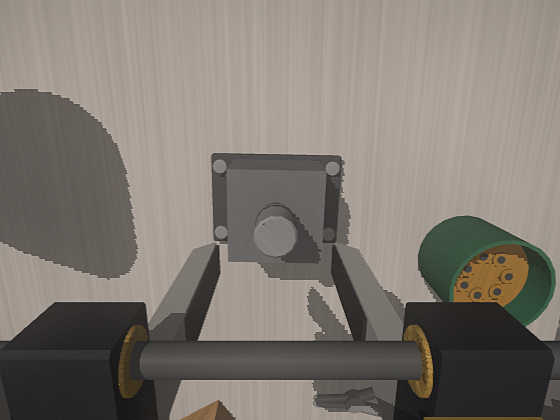

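View pics/h_scene.png

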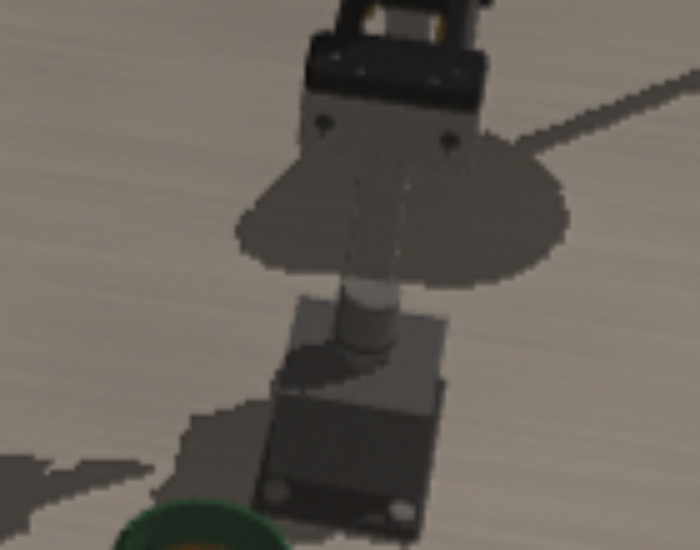

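The die stands upright in the holder, top centre at about (275,236), released. Next is the light feel test.

```bash
python3 - <<'E'
from h import *
c=pickle.load(open("pics/h_rel.pkl","rb")); print(onplane(c,275,236,.0993))
xy=[.5506,.1387]
robot.move_linear(np.array(xy+[.145]),velocity=.05)
robot.gripper_to(0.0); st()
robot.move_linear(np.array(xy+[.123]),velocity=.05); robot.pause(.2); st()
r=robot.move_linear(np.array(xy+[.113]),velocity=.005,threshold=3.5); print(r); st()
for _ in range(3): robot.pause(.15); st()
E
```

```text
[0.5507 0.1388 0.0993]
t 20.85 p [0.5506 0.1387 0.145 ] F [ 1.11   -0.5385  0.219 ] op 0.0005
t 21.64 p [0.5507 0.1387 0.1232] F [-0.0162 -0.3708 -1.0002] op 0.0006
True
t 22.67 p [0.5507 0.1388 0.1186] F [0.0507 0.2391 5.396 ] op 0.0004
t 22.82 p [0.5507 0.1388 0.1186] F [-0.5143 -0.0467  4.2204] op 0.0006
t 22.97 p [0.5506 0.1387 0.1186] F [-0.0317 -0.7445  4.8899] op 0.0004
t 23.12 p [0.5506 0.1388 0.1186] F [0.5668 0.3477 5.0007] op 0.0001
```

```bash
python3 - <<'E'
from h import *
xy=[.5506,.1387]
z=.1186
for dz in(.0002,.0002,.0002):
    z-=dz
    robot.move_linear(np.array(xy+[z]),velocity=.004); robot.pause(.15)
    f=[robot.get_state()['force'][2]]
    for _ in range(3): robot.pause(.03); f.append(robot.get_state()['force'][2])
    s=st(); print(np.mean(f))
    if np.mean(f)>6.3: break
E
```

```text
t 23.62 p [0.5508 0.1388 0.1186] F [-0.0481 -0.5776  5.1251] op 0.0002
5.261603351285688
t 24.12 p [0.5509 0.1389 0.1185] F [ 0.1109 -0.3295  7.1243] op 0.0004
6.959272187377817
```

It is firm: 7 N with only about 0.1 mm of give, where an up plunger would sink 4 to 5 mm. I'll lift off and check.

```bash
python3 - <<'E'
from h import *
xy=[.5506,.1387]
robot.move_linear(np.array(xy+[.125]),velocity=.02)
robot.move_linear(np.array(xy+[.15]),velocity=.08); st()
wpic("i_w")
robot.move_linear(np.array(xy+[.28]),velocity=.15); st()
im=robot.grab_frame("scene"); cv2.imwrite("pics/i_scene.png",im[:,:,::-1])
im=cv2.imread("pics/i_w.png"); a=cv2.imread("pics/h_rel.png")
cv2.imwrite("pics/i_cmp.png",cv2.resize(np.hstack([a[140:290,200:350],im[140:290,200:350]]),None,fx=2.6,fy=2.6))
E
```

```text
t 25.07 p [0.5508 0.1386 0.1504] F [ 0.3541 -0.6744 -0.4069] op 0.0003
t 26.14 p [0.5503 0.1385 0.2791] F [-0.2338  0.486  -0.0999] op 0.0004
```

View pics/i_cmp.png

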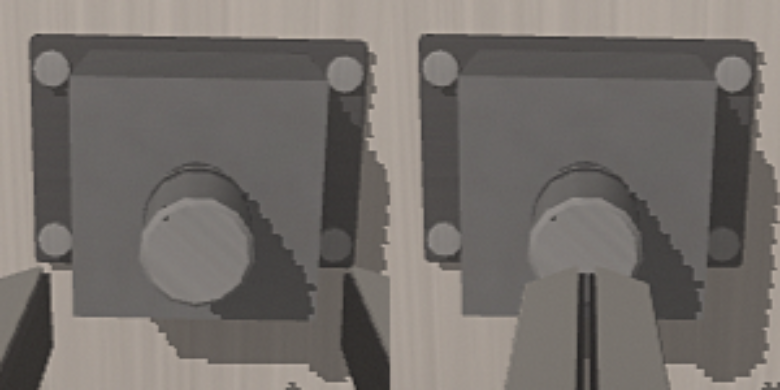

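View pics/i_scene.png

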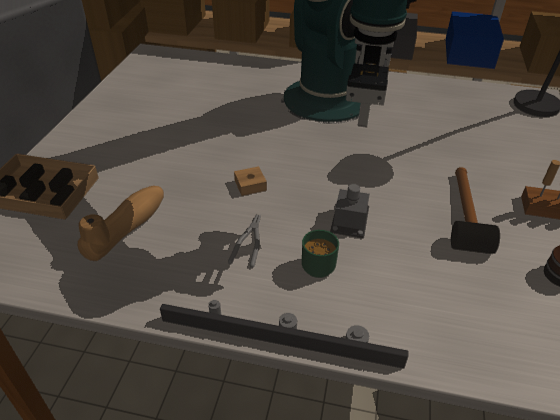

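The die stands unchanged before and after the feel (disc at the same place). The rest is empty, the cup, plier, last and mallet are where they were, and the robot is clear. I'm handing it in.

```bash
python3 -c "
from rig import robot
print(robot.sign_off())"
```

```text
the job is handed in; nothing more can be done
None
```

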